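# Free the cocked tray from its carrier

### The arm

A 7-joint arm with a two-finger parallel gripper is mounted at the origin on the work surface. World frame = base frame: x ahead of the robot, y to its left, z up, the work surface at z = 0. Lengths are in m, angles in rad, forces in N, time in s.
With the tool pointing down it reaches from about 0.4 to 0.9 m from the base axis. Payload 5.6 kg.
Tool frame: the origin (TCP) lies between the finger pads; the fingertips stand 11 mm ahead of it and the grasp point (between the pads) lies 8 mm behind it; x points along the fingers, y is the direction in which the jaws open and shut, and the axes are right-handed (so a half turn about x gives the same grasp; the last joint's range is limited). The gripper opens to 92 mm and grips with 3 to 60 N. Pads are 20 mm wide; open, the fingers measure 128 mm over their backs; the gripper's body (75 mm by 189 mm) begins 69 mm behind the grasp point.
Start: joints at [-1.372, 0.468, -0.012, 1.603, 0.006, 1.071, -0.056], TCP at [0.156, 0.631, 0.226] pointing down, gripper open.
Joint ranges: [-2.53, 2.53], [-0.31, 2.02], [-1.57, 1.55], [0.28, 2.44], [-1.29, 4.43], [0.15, 1.84], [-2.92, 2.92]. Speed limits (rad/s): [2.57, 2.57, 3.14, 3.14, 3.14, 3.14, 3.14].

### API

Orientations are given as [roll, pitch, yaw] about the fixed x, y, z axes, in that order (R = Rz(yaw) Ry(pitch) Rx(roll)).
In Python, from bench import env, vision gives the robot as it stands.
- The arm moves only by the tool servo_tool, never from a script. Its argument "commands" is a list of rows, each a list of 2 entries, a list of its own where there are three numbers: the shift along the tool's x, y, z in cm, then the turn about the tool's x in degrees. A call has 1 to 8 rows; each row is the pose to reach, as a shift and turn from the pose measured when the call began, along the tool's axes at that moment; what a row does not reach only later rows make up. A row lasts 1/8 s, in which the tool goes at most 62.5 mm and 10.7 degrees, less where a joint would pass 70% of its speed; a pose out of reach is approached as far as the arm can. A call with a gripper value outside its range is refused whole. "hand" is the finger opening in cm, from 0 to 9.19, set as the call begins (left out, the last holds). The fingers move at their own pace and stop on an object; "squeeze" is the grip in N (left out, the last holds). Time passes only in rows, so rows that repeat a pose let the fingers close. It gives the time, the measured TCP pose, the force and the opening at its end, in the units of the state.
- env.get_obs(): the state, without advancing time (a new reading comes with each control period).
- vision.snapshot(name): name is "scene" or "side" or "wrist"; returns a dict with "color" (384x512x3 uint8, red, green, blue), "fx", "fy", "cx", "cy" (pixels), "T" (4x4, takes a point from camera to world coordinates). Camera axes: x right, y down, z forward; pixel columns grow to the right and rows downward; lengths in m; the calibration is good to about 2 mm. A picture is of the moment at which its call begins. There is no depth.
- env.job_done(): hands the job in, once; it reports no verdict.
Trained networks look in a picture, given as the dict that the camera call returned (one of the last four; its "shot" number tells which), for a name from the list of things; names that differ only in an ending like _2 or _b are one class to them, and where a whole thing is asked for, a point or a joint stands for the part that bears it (a point fixed in the world has none). Each returns a list of dicts, best first, with "score" (0 to 1); they miss things now and then, are a little off and sometimes report something else, mostly with a low value. They report only what shows in the picture. A call takes as long as a camera call. They do not tell look-alikes from the thing itself.
- vision.trace(picture, label): "pixels" (384x512 bool, what is visible of it) and "location" ([column, row] in pixels, amid what is visible of it).
- vision.mark_of(picture, label): "location" ([column, row] in pixels: a listed point, or the origin of a listed thing).
The state is a dict: "clock": time; "joint_pos": joint angles; "qvel": joint speeds; "joint_torque": joint torques, N m; "ee_pos": TCP position; "ee_rot": TCP orientation; "ft_force": force on the tool from outside, world axes, zero at the start; "torque": the same for the moment, N m; "gripper_width": opening from 0.0 (shut) to 1.0 (fully open).
Only numpy, scipy, OpenCV 4.12 (cv2) and the standard library are available. Lean on these libraries where they do the work, as an engineer would, in place of code of your own. Each camera call takes 0.05 s, during which the arm holds its last target.

### The job

The wooden supply tray is jammed slantwise in the middle of its carrier, one end caught high against the sprung end plate. Press the high end down gently until the tray just bottoms and lies level on the carrier floor, without hammering it or bearing down hard once it has bottomed, then lift it straight up by its rib handle, without bringing the two boxes beside it along, and set it down level, without dropping it, in the middle of the black pad. Leave the boxes, the jar and the tape roll where they are.

Things in the scene. Friction and masses are not known exactly. Their poses are not given: they have to be found in the camera images.
- carrier: Open plywood carrier fixed to the bench at any yaw: outer 180 (x, -78.5 to +101.5) x 230 (y) x 66 mm high, walls 7, floor 8 mm thick, no dividers. Origin on the bench under the middle bay's centre; z up. The -x wall's inner face is at x = -71.5 mm; at the +x end stands a sprung aluminium plate, 80 wide, 8 thick, its top 65 mm above the bench. A level tray has 3 mm to spare.
- plate (a joint): Sprung plate, sliding along the carrier's x. 0 = as at the start, pushed back by the cocked tray; about -0.0047 m = forward on its stop, tray not clamped. It presses about 20 N at 0, 9 N at the stop; that squeeze's friction holds the tray up. Pressing the high end down takes 5 to 25 N at first, then eases; once the tray bottoms the force rises sharply.
- tray_mid (a point): Centre of the wooden tray's body, 25 mm above its underside. Body 140 (x) x 90 (y) x 50 mm (z), 0.3 to 0.6 kg. At the start its +x end, at the carrier's +x end, is tilted up by 13 degrees, its top edge 88 mm above the bench; the low end is on the carrier floor against the -x wall. Level in the carrier this point is 33 mm above the bench, and 37 mm when on the pad.
- tray_end (a point): Middle of the flat top of the tray's +x end block, the one caught high: 54 mm along x and 25 mm up from the tray's centre. The block is solid wood, 32 mm along x, 90 mm wide: the place to press. When the tray lies level in the carrier this point is 58 mm above the bench.
- tray_rib (a point): Grip point on the tray's rib handle, 45 mm above the tray's centre. The rib is an upright board across the tray's middle, 76 mm long along x, 16 mm thick in y; its top is 15 mm above this point and it stands free for 20 mm below it. Grip it across the tray's y from above.
- mat_mid (a point): Middle of the top face of the black rubber pad on an aluminium base, fixed to the bench, 200 x 200 mm, top 12 mm above the bench.
- box_a: Closed white carton with a brown tape band, lying in the carrier on the +y side of the tray, 140 x 56 x 48 mm high, 0.6 kg, about 4 mm from the tray; origin at the centre of its underside. Neighbour: leave in place.
- box_b: The like carton on the -y side of the tray.
- jar: Grey ink jar, 68 mm diameter, 85 mm high, standing on the bench; origin under its centre. Bystander.
- tape: Roll of clear tape lying flat, 100 mm diameter, 48 mm high; origin under its centre. Bystander.
Things that resemble listed ones, but are neither listed nor needed, are in the scene too. Of the things that look like the part that bears tray_mid, the largest one is meant.

How it is judged:
By the outcome, as a careful person would: the job done as asked, in the order asked, and still so for the second after the job is handed in, with the robot touching nothing.
It also fails if it takes over 58 s, if anything falls off the work surface, if the arm or the gripper's body presses on something with over 40 N, if the wrist force passes 120 N, or if a joint passes its speed limit or range.

## Working session

There is one attempt and no reset: what is moved stays moved. The work goes in short steps, Python scripts to look and compute and a tool call to move; the robot and the scene stay as the last step left them, time stands still between calls to the robot, and variables do not carry over. Pictures are saved under pics/ and viewed, and the job is handed in when it is done.

Besides the shell and the picture viewer there is one more tool, called after "Call:" as name(argument=value, ...), one argument or row to a line, values as JSON. servo_tool: Moves the arm, as the interface text tells. Its arguments: {"type":"object","properties":{"commands":{"type":"array","items":{"type":"array"}},"hand":{"type":"number"},"squeeze":{"type":"number"}},"required":["commands"]}

```bash
ls; mkdir -p pics; cat > h.py <<'E'
import numpy as np, cv2
from bench import env, vision
def ray(p,px):
    d=np.array([(px[0]-p['cx'])/p['fx'],(px[1]-p['cy'])/p['fy'],1.]);T=np.array(p['T'])
    return T[:3,3],T[:3,:3]@d
def atz(p,px,z):
    o,d=ray(p,px); return o+d*(z-o[2])/d[2]
def proj(p,X):
    T=np.array(p['T']); c=T[:3,:3].T@(np.array(X)-T[:3,3]); return np.array([p['fx']*c[0]/c[2]+p['cx'],p['fy']*c[1]/c[2]+p['cy']])
def tri(obs):
    A=np.zeros((3,3));b=np.zeros(3)
    for p,px in obs:
        o,d=ray(p,px);d=d/np.linalg.norm(d);M=np.eye(3)-np.outer(d,d);A+=M;b+=M@o
    return np.linalg.solve(A,b)
def save(p,n,s=1.5):
    cv2.imwrite('pics/'+n,cv2.resize(p['color'][:,:,::-1],None,fx=s,fy=s))
E
python3 - <<'E'
from h import *
np.set_printoptions(precision=4,suppress=True)
o=env.get_obs();print(o['clock'],o['ee_pos'],o['ee_rot'],o['ft_force'])
P={n:vision.snapshot(n) for n in ['scene','side','wrist']}
for n,p in P.items():
    save(p,n+'0.png')
    print(n,np.array(p['T'])[:3,3])
    for l in ['tray_mid','tray_end','tray_rib','mat_mid','carrier','box_a','box_b','jar','tape','plate']:
        try: r=vision.mark_of(p,l)
        except Exception as e: r=[];print(e)
        print(l,[(np.round(x['location'],1).tolist(),round(x['score'],2)) for x in r])
E
```

```text
pics
0.0 [0.1556 0.6305 0.2247] [-1.4796  1.569  -1.7214] [ 0.3206  0.0582 -0.4391]
scene [ 1.1602 -0.4182  0.9965]
tray_mid [([391.0, 217.7], 0.96), ([303.3, 107.1], 0.91), ([327.5, 161.6], 0.56)]
tray_end [([296.6, 97.3], 0.93), ([394.3, 202.9], 0.88), ([336.9, 142.0], 0.74)]
tray_rib [([328.9, 150.2], 0.82), ([299.8, 101.1], 0.78)]
mat_mid [([188.9, 247.6], 0.66)]
carrier [([326.3, 167.4], 0.9), ([324.6, 157.7], 0.16)]
box_a [([300.4, 155.7], 0.9), ([353.1, 174.9], 0.68)]
box_b [([300.4, 155.7], 0.9), ([353.1, 174.9], 0.68)]
jar [([296.2, 251.6], 0.96), ([188.6, 247.2], 0.45)]
tape [([235.5, 175.9], 0.67)]
it knows: box, carrier, jar, mat_mid, tape, tray_end, tray_mid, tray_rib
plate []
side [ 0.4382 -0.7371  0.9652]
tray_mid [([162.0, 131.4], 0.93), ([248.4, 133.4], 0.68), ([320.8, 197.7], 0.57), ([324.3, 127.8], 0.56)]
tray_end [([240.1, 115.4], 0.9), ([155.3, 123.1], 0.73), ([314.6, 113.7], 0.62)]
tray_rib [([248.1, 125.2], 0.88), ([163.7, 128.2], 0.63), ([319.6, 117.6], 0.61)]
mat_mid [([224.2, 153.2], 0.47)]
carrier [([245.6, 146.2], 0.77)]
box_a [([222.6, 153.8], 0.77), ([264.7, 133.1], 0.77)]
box_b [([222.6, 153.8], 0.77), ([264.7, 133.1], 0.77)]
jar [([320.8, 197.2], 0.55)]
tape [([206.4, 211.0], 0.97)]
it knows: box, carrier, jar, mat_mid, tape, tray_end, tray_mid, tray_rib
plate []
wrist [0.0842 0.6484 0.3858]
tray_mid []
tray_end []
tray_rib []
mat_mid []
carrier []
box_a []
box_b []
jar []
tape []
it knows: box, carrier, jar, mat_mid, tape, tray_end, tray_mid, tray_rib
plate []
```

View pics/scene0.png

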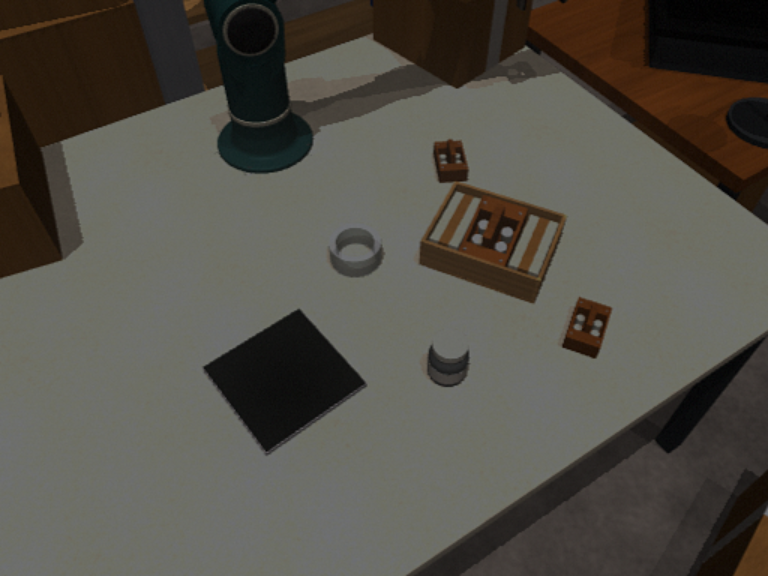

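View pics/side0.png

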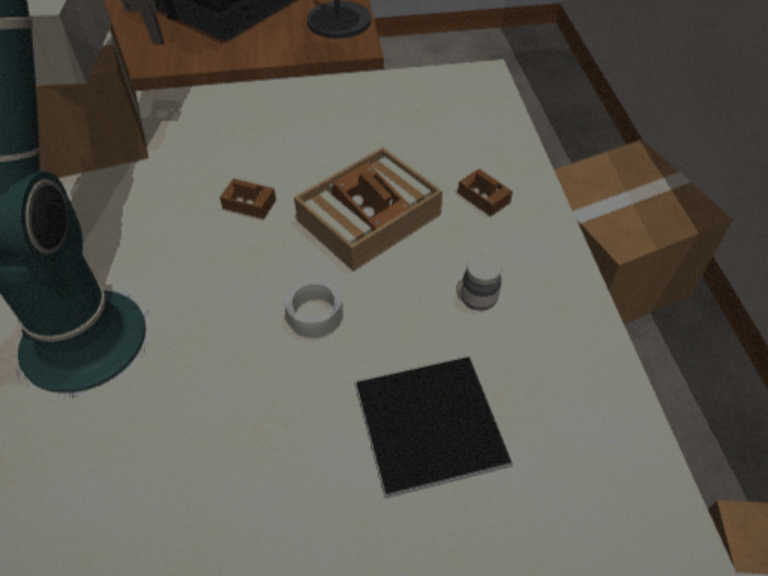

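View pics/wrist0.png

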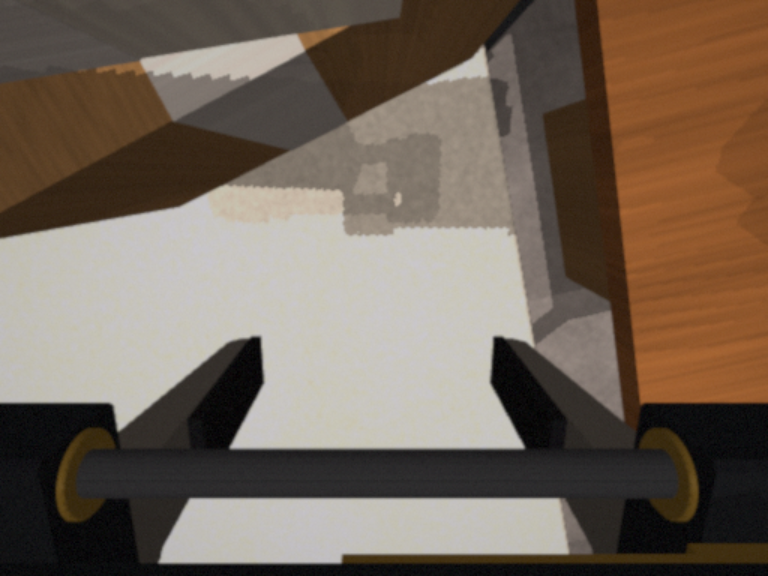

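```bash
python3 - <<'E'
from h import *
np.set_printoptions(precision=4,suppress=True)
s=vision.snapshot('scene');d=vision.snapshot('side')
for n,a,b in [('mid',(327.5,161.6),(248.4,133.4)),('end',(336.9,142),(240.1,115.4)),('rib',(328.9,150.2),(248.1,125.2)),('carrier',(326.3,167.4),(245.6,146.2)),('box1',(300.4,155.7),(222.6,153.8)),('box2',(353.1,174.9),(264.7,133.1)),('jar',(296.2,251.6),(320.8,197.2)),('tape',(235.5,175.9),(206.4,211)),('mat',(188.9,247.6),(281,283))]:
    print(n,tri([(s,a),(d,b)]), atz(s,a,0)[:2],atz(d,b,0)[:2])
def corners(p,l,i=0,roi=None):
    for r in vision.trace(p,l):
        m=r['pixels'].astype(np.uint8); print(l,r['score'],r['location'],m.sum())
corners(s,'carrier');corners(d,'carrier');corners(d,'mat_mid');corners(s,'mat_mid')
print(vision.mark_of(d,'mat_mid'))
c=s['color'][110:210,260:400,::-1];cv2.imwrite('pics/sc.png',cv2.resize(c,None,fx=5,fy=5,interpolation=2))
c=d['color'][90:190,180:310,::-1];cv2.imwrite('pics/dc.png',cv2.resize(c,None,fx=5,fy=5,interpolation=2))
c=s['color'][200:310,130:250,::-1];cv2.imwrite('pics/sm.png',cv2.resize(np.clip(c*1.5,0,255).astype(np.uint8),None,fx=5,fy=5,interpolation=2))
c=d['color'][230:335,230:350,::-1];cv2.imwrite('pics/dm.png',cv2.resize(np.clip(c*1.5,0,255).astype(np.uint8),None,fx=5,fy=5,interpolation=2))
E
```

```text
mid [0.5433 0.2175 0.0463] [0.5183 0.2411] [0.5468 0.2746]
end [0.5241 0.2594 0.0841] [0.4696 0.3158] [0.5309 0.362 ]
rib [0.541  0.2155 0.0864] [0.4838 0.2734] [0.5506 0.312 ]
carrier [ 0.5316  0.2267 -0.0056] [0.5346 0.2239] [0.5312 0.2202]
box1 [0.4599 0.1847 0.0097] [0.4558 0.1869] [0.459  0.1986]
box2 [ 0.5977  0.2735 -0.0037] [0.5992 0.2719] [0.5973 0.2684]
jar [ 0.7142 -0.0099 -0.0036] [ 0.7192 -0.017 ] [ 0.7117 -0.0061]
tape [ 0.3987 -0.0028 -0.0192] [ 0.4196 -0.0184] [ 0.3963 -0.0077]
mat [ 0.5585 -0.2422 -0.0072] [ 0.5619 -0.2421] [ 0.5581 -0.2473]
carrier 0.68 [325.4, 171.3] 2039
carrier 0.71 [247.2, 152.4] 2329
mat_mid 0.64 [284.6, 283.6] 6496
mat_mid 0.77 [186.4, 253.2] 5568
[{'location': [282.8, 281.0], 'score': 0.95}]
```

View pics/sc.png

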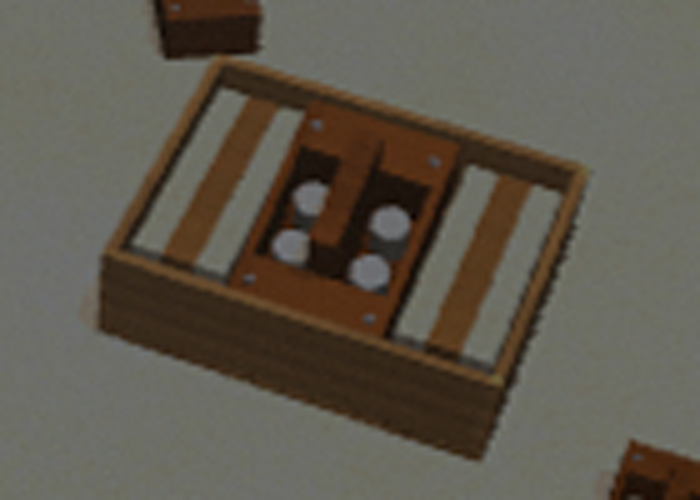

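View pics/dc.png

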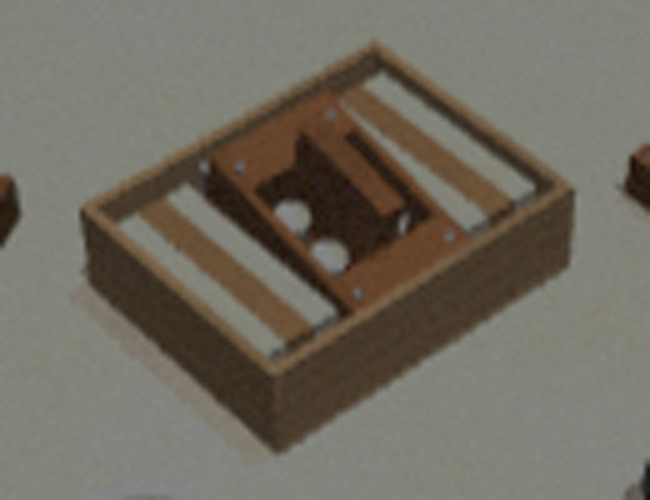

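View pics/sm.png

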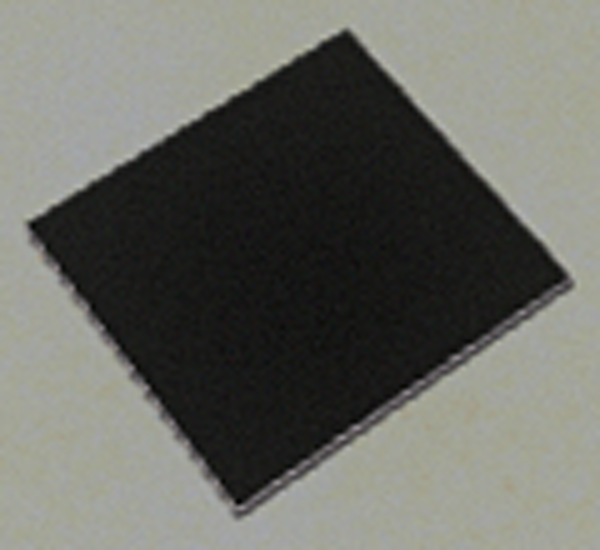

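View pics/dm.png

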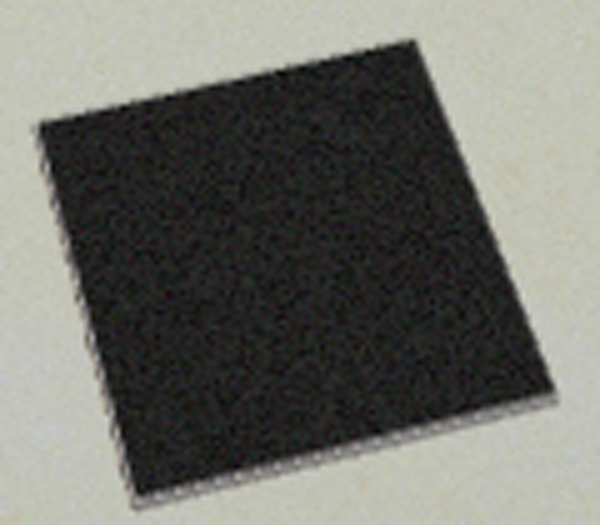

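```bash
cat > fit.py <<'E'
from h import *
from scipy.optimize import least_squares
np.set_printoptions(precision=4,suppress=True)
s=vision.snapshot('scene');d=vision.snapshot('side')
S=np.array([(220,60),(588,170),(495,382),(105,255)])/5+[260,110]
D=np.array([(83,210),(375,42),(574,188),(275,372)])/5+[180,90]
L=np.array([(.1015,.115),(.1015,-.115),(-.0785,-.115),(-.0785,.115)])
def W(q,P,z):
    c,n=np.cos(q[2]),np.sin(q[2]); return [np.array([q[0]+c*a-n*b,q[1]+n*a+c*b,z]) for a,b in P]
def run(S,D,L,z,q0):
    def f(q,each=None):
        w=W(q,L,z);r=[]
        if each!='d': r+=[proj(s,x)-u for x,u in zip(w,S)]
        if each!='s': r+=[proj(d,x)-u for x,u in zip(w,D)]
        return np.ravel(r)
    for e in [None,'s','d']:
        R=least_squares(f,q0,args=(e,));print(e,R.x,np.rad2deg(R.x[2]));print(R.fun) if e is None else 0
        if e is None:Q=R.x
    return Q
q=run(S,D,L,.066,[.53,.22,2.0])
print('end cocked/lev', W(q,[(0.0,0),(.06,0),(0,.1)],0))
M1=np.array([(350,30),(570,283),(240,508),(30,222)])/5+[130,200]
M2=np.array([(38,122),(415,40),(552,395),(135,495)])/5+[230,230]
Lm=np.array([(-.1,.1),(.1,.1),(.1,-.1),(-.1,-.1)])
# order match: scene corner far(350,30)=world -x?; determine
for p,M in[(s,M1),(d,M2)]: print([atz(p,u,.012)[:2] for u in M])
E
python3 fit.py
```

```text
None [0.5412 0.2154 2.1464] 122.97757586109505
[-1.0802 -1.689   0.088  -0.6799  0.7919  1.3645 -1.2363 -0.1737 -0.4117
 -0.9743  0.594  -0.9064  0.8467 -0.6883  0.0821  0.7195]
s [0.5421 0.2159 2.1427] 122.76722794575409
d [0.5402 0.2141 2.1502] 123.19955299809448
end cocked/lev [array([0.5412, 0.2154, 0.    ]), array([0.5085, 0.2658, 0.    ]), array([0.4573, 0.161 , 0.    ])]
[array([ 0.4686, -0.1591]), array([ 0.6662, -0.1402]), array([ 0.6857, -0.3324]), array([ 0.4886, -0.3533])]
[array([ 0.4641, -0.1613]), array([ 0.6586, -0.141 ]), array([ 0.6782, -0.3364]), array([ 0.485 , -0.3558])]
```

```bash
cat >> h.py <<'E'
from scipy.spatial.transform import Rotation as Ro
CQ=(0.5412,0.2154,np.deg2rad(123.0))
def loc2w(x,y,q=CQ):
    c,n=np.cos(q[2]),np.sin(q[2]); return np.array([q[0]+c*x-n*y,q[1]+n*x+c*y])
def go(pos,yaw_y):
    """tip-down target: TCP pos, world heading (deg) of the tool y axis (mod 180)"""
    o=env.get_obs();R=Ro.from_euler('xyz',o['ee_rot']).as_matrix()
    sh=R.T@(np.array(pos)-o['ee_pos'])*100
    h=np.rad2deg(np.arctan2(R[1,1],R[0,1]))
    t=((h-yaw_y)+90)%180-90   # tool x down: + turn lowers heading
    print('clock',o['clock'],'q7',o['joint_pos'][6],'heading',h,'axisx',R[:,0],'shift cm',sh.round(2),'turn',t.round(1), 'F',np.array(o['ft_force']).round(2))
E
python3 - <<'E'
from h import *
np.set_printoptions(precision=4,suppress=True)
p=loc2w(0.055,0);print(p)
go([*p,.2],33)
E
```

```text
[0.5112 0.2615]
clock 1.95 q7 -0.05631792022000014 heading 76.14148716966233 axisx [ 0.      0.0001 -1.    ] shift cm [  2.56 -27.37  43.37] turn 43.1 F [-0.75 -0.36  0.12]
```

Call:
servo_tool(
  commands=[
    [[2.5, -13, 21], 22],
    [[2.5, -27.4, 43.4], 43],
    [[2.5, -27.4, 43.4], 43],
    [[2.5, -27.4, 43.4], 43],
    [[2.5, -27.4, 43.4], 43],
    [[2.5, -27.4, 43.4], 43],
    [[2.5, -27.4, 43.4], 43],
    [[2.5, -27.4, 43.4], 43],
  ],
  hand=0,
)

```text
clock: 2.95
ee_pos: [0.503, 0.2699, 0.2015]
ee_rot: [1.82, 1.57, 0.828]
ft_force: [0.9, 0.3, -0.1]
gripper_width: 0.148
```

```bash
python3 - <<'E'
from h import *
np.set_printoptions(precision=4,suppress=True)
w=vision.snapshot('wrist');save(w,'wrist1.png')
for X in [(*loc2w(.049,0),.0846),(*loc2w(-.0785,.115),.066),(*loc2w(.1015,.115),.066),(*loc2w(.1015,-.115),.066),(*loc2w(-.0785,-.115),.066)]: print((proj(w,X)*1.5).round())
for l in ['tray_end','tray_rib','carrier']:
    for r in vision.mark_of(w,l): print(l,r, atz(w,r['location'],{'tray_end':.0846,'tray_rib':.0828,'carrier':0}[l]))
go([*loc2w(.055,0),.12],33)
E
```

```text
[381. 318.]
[226. 471.]
[203. 231.]
[558. 232.]
[532. 472.]
tray_end {'location': [67.5, 5.2], 'score': 0.79} [0.292  0.3209 0.0846]
tray_end {'location': [429.7, 287.6], 'score': 0.66} [0.7112 0.2872 0.0846]
tray_end {'location': [253.8, 210.4], 'score': 0.61} [0.5137 0.2578 0.0846]
tray_end {'location': [193.1, 221.5], 'score': 0.29} [0.4708 0.2162 0.0846]
tray_rib {'location': [81.4, 39.1], 'score': 0.96} [0.311  0.304  0.0828]
tray_rib {'location': [437.9, 323.9], 'score': 0.9} [0.7499 0.2586 0.0828]
tray_rib {'location': [249.7, 271.6], 'score': 0.66} [0.5465 0.2003 0.0828]
carrier {'location': [253.5, 210.3], 'score': 0.59} [0.529  0.2355 0.    ]
clock 3.15 q7 0.1415414397152032 heading 32.958016138010045 axisx [-0.0001 -0.0001 -1.    ] shift cm [8.11 0.28 1.19] turn -0.0 F [-0.65  1.02  0.45]
```

View pics/wrist1.png

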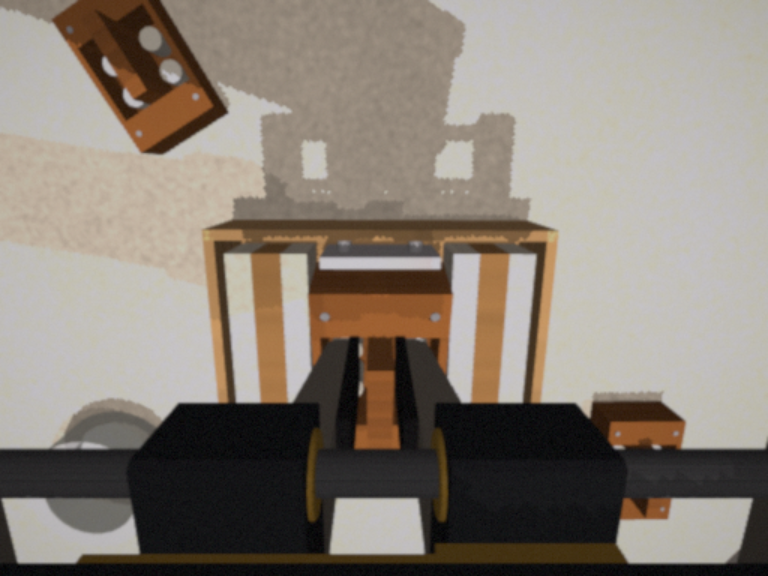

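Call:
servo_tool(
  commands=[
    [[3, 0.3, 1.2], 0],
    [[7, 0.3, 1.2], 0],
    [[9.0, 0.3, 1.2], 0],
    [[9.4, 0.3, 1.2], 0],
    [[9.4, 0.3, 1.2], 0],
  ],
)

```text
clock: 3.78
ee_pos: [0.5112, 0.2628, 0.1076]
ee_rot: [2.199, 1.57, 1.205]
ft_force: [1.1, -0.3, -0.2]
gripper_width: 0.005
```

Call:
servo_tool(
  commands=[
    [[0.3, 0, 0.1], 0],
    [[0.5, 0, 0.1], 0],
    [[0.6, 0, 0.1], 0],
    [[0.7, 0, 0.1], 0],
    [[0.8, 0, 0.1], 0],
    [[0.9, 0, 0.1], 0],
    [[1.0, 0, 0.1], 0],
    [[1.1, 0, 0.1], 0],
  ],
)

```text
clock: 4.78
ee_pos: [0.5119, 0.2623, 0.0976]
ee_rot: [2.387, 1.569, 1.393]
ft_force: [-3.0, -0.5, 7.9]
gripper_width: 0.009
```

Call:
servo_tool(
  commands=[
    [[0.2, 0, 0], 0],
    [[0.3, 0, 0], 0],
    [[0.4, 0, 0], 0],
    [[0.5, 0, 0], 0],
    [[0.6, 0, 0], 0],
  ],
)

```text
clock: 5.4
ee_pos: [0.5115, 0.2633, 0.0927]
ee_rot: [2.676, 1.568, 1.683]
ft_force: [-4.3, 0.3, 8.7]
gripper_width: 0.003
```

Call:
servo_tool(
  commands=[
    [[0.2, 0, 0], 0],
    [[0.3, 0, 0], 0],
    [[0.4, 0, 0], 0],
    [[0.5, 0, 0], 0],
    [[0.6, 0, 0], 0],
    [[0.7, 0, 0], 0],
    [[0.8, 0, 0], 0],
    [[0.9, 0, 0], 0],
  ],
)

```text
clock: 6.4
ee_pos: [0.5108, 0.2645, 0.0843]
ee_rot: [2.879, 1.566, 1.887]
ft_force: [-3.8, 0.2, 5.9]
gripper_width: 0.006
```

Call:
servo_tool(
  commands=[
    [[0.2, 0, 0.1], 0],
    [[0.3, 0, 0.2], 0],
    [[0.4, 0, 0.2], 0],
    [[0.5, 0, 0.2], 0],
    [[0.6, 0, 0.2], 0],
    [[0.7, 0, 0.2], 0],
    [[0.8, 0, 0.2], 0],
    [[0.9, 0, 0.2], 0],
  ],
)

```text
clock: 7.4
ee_pos: [0.5118, 0.2625, 0.075]
ee_rot: [2.963, 1.566, 1.97]
ft_force: [-0.9, 0.8, 0.1]
gripper_width: 0.006
```

```bash
python3 - <<'E'
from h import *
w=vision.snapshot('wrist');save(w,'wrist2.png')
w=vision.snapshot('side');cv2.imwrite('pics/dc2.png',cv2.resize(w['color'][90:190,180:310,::-1],None,fx=5,fy=5,interpolation=2))
print(env.get_obs()['ft_force'],env.get_obs()['ee_pos'])
E
```

```text
[ 0.30247095  0.04460755 -0.19804695] [0.51178267 0.2626569  0.07504628]
```

View pics/wrist2.png

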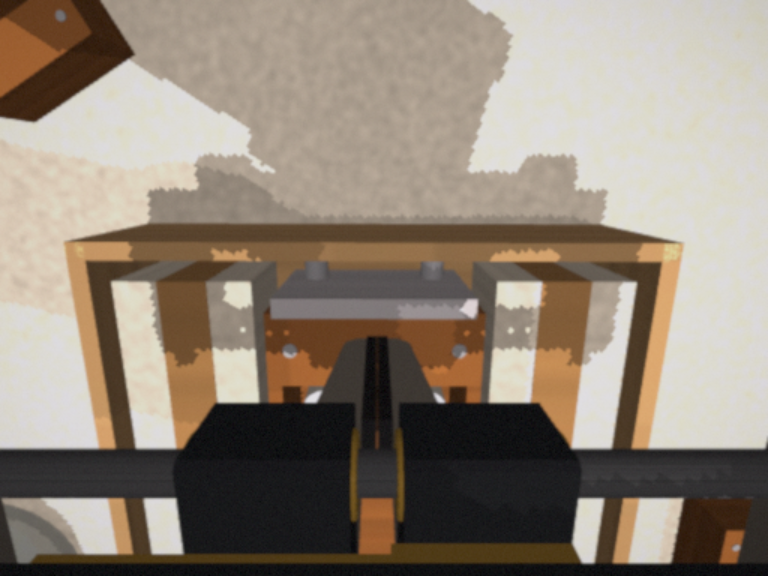

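View pics/dc2.png

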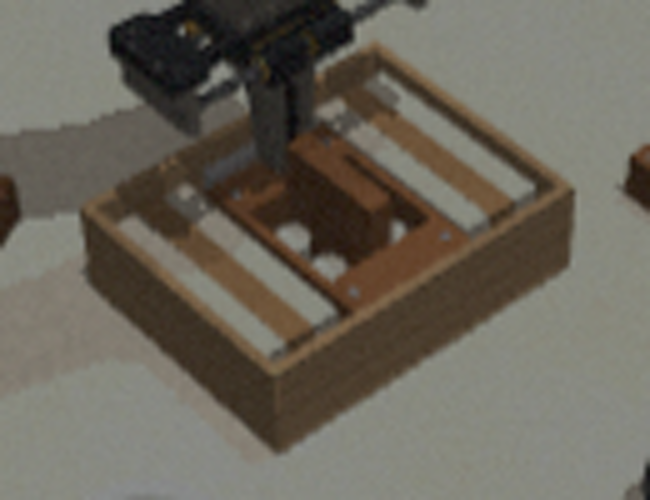

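Call:
servo_tool(
  commands=[
    [[0.15, 0, 0.05], 0],
    [[0.25, 0, 0.05], 0],
    [[0.35, 0, 0.05], 0],
    [[0.45, 0, 0.05], 0],
    [[0.5, 0, 0.05], 0],
  ],
)

```text
clock: 8.12
ee_pos: [0.512, 0.2622, 0.07]
ee_rot: [2.995, 1.566, 2.002]
ft_force: [-0.4, 0.3, -1.0]
gripper_width: 0.006
```

Call:
servo_tool(
  commands=[
    [[0.1, 0, 0], 0],
    [[0.15, 0, 0], 0],
    [[0.2, 0, 0], 0],
  ],
)

```text
clock: 8.5
ee_pos: [0.5121, 0.2623, 0.0694]
ee_rot: [3.001, 1.566, 2.008]
ft_force: [-5.3, -2.2, 15.0]
gripper_width: 0.008
```

Call:
servo_tool(
  commands=[
    [[-1, 0, 0], 0],
    [[-4, 0, 0], 0],
    [[-8, 0, 0], 0],
    [[-8, 0, 5.5], 0],
    [[-8, 0, 5.5], 0],
  ],
  hand=5,
)

```text
clock: 9.12
ee_pos: [0.545, 0.2114, 0.1504]
ee_rot: [2.231, 1.567, 1.232]
ft_force: [-0.7, -0.2, -0.4]
gripper_width: 0.527
```

```bash
python3 - <<'E'
from h import *
np.set_printoptions(precision=4,suppress=True)
w=vision.snapshot('wrist');save(w,'wrist3.png')
d=vision.snapshot('side');cv2.imwrite('pics/dc3.png',cv2.resize(d['color'][90:190,180:310,::-1],None,fx=5,fy=5,interpolation=2))
s=vision.snapshot('scene');cv2.imwrite('pics/sc3.png',cv2.resize(s['color'][110:210,260:400,::-1],None,fx=5,fy=5,interpolation=2))
for x,y,z in [(.07,.045,.058),(.07,-.045,.058),(.038,.008,.093),(.038,-.008,.093),(-.038,.008,.093),(-.038,-.008,.093),(.1015,.115,.066),(.1015,-.115,.066)]: print((x,y),(proj(w,(*loc2w(x,y),z))*1.5).round())
go([*loc2w(0,0),.074],33)
E
```

```text
(0.07, 0.045) [290. 167.]
(0.07, -0.045) [458. 167.]
(0.038, 0.008) [358. 236.]
(0.038, -0.008) [391. 236.]
(-0.038, 0.008) [360. 381.]
(-0.038, -0.008) [391. 381.]
(0.1015, 0.115) [144. 103.]
(0.1015, -0.115) [603. 101.]
clock 9.275 q7 0.2991262838536278 heading 33.13275206397521 axisx [-0.0027  0.0048 -1.    ] shift cm [ 7.5  -0.11  0.08] turn 0.1 F [-0.73  0.29 -0.93]
```

View pics/wrist3.png

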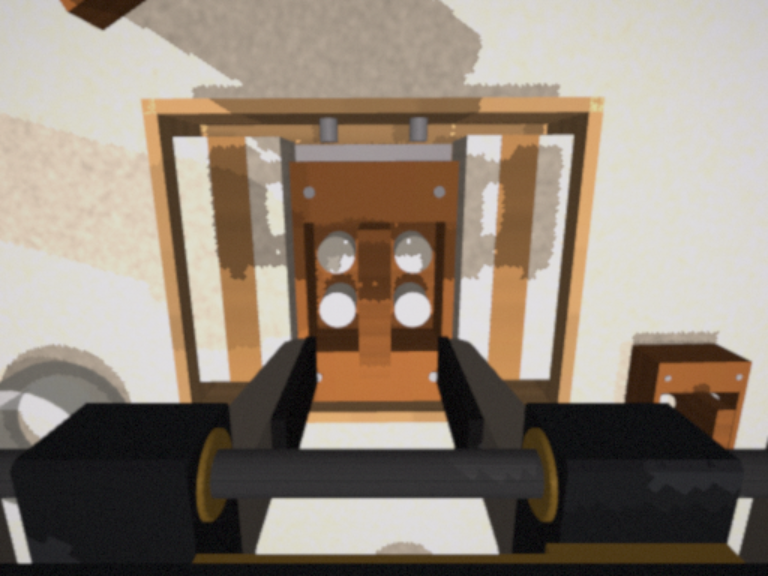

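View pics/dc3.png

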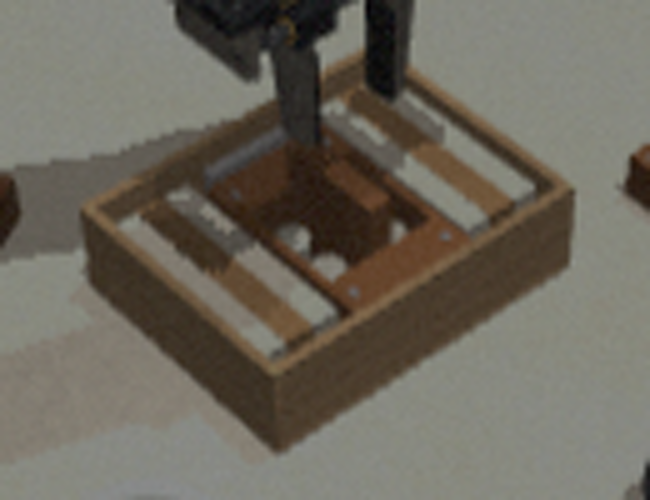

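View pics/sc3.png

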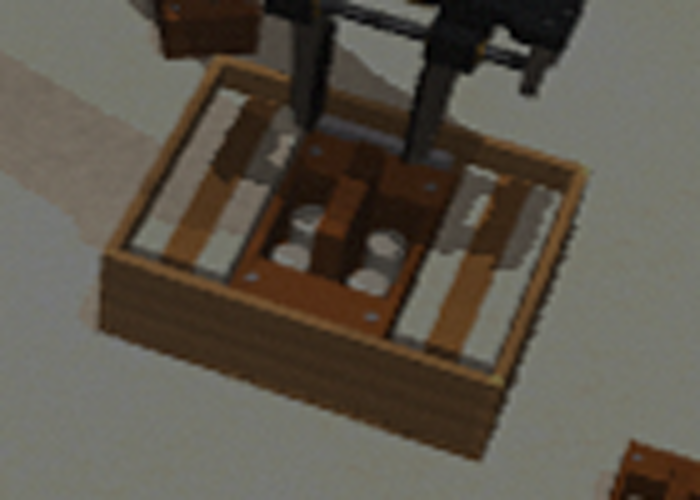

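Call:
servo_tool(
  commands=[
    [[2, -0.1, 0], 0],
    [[5, -0.1, 0], 0],
    [[7, -0.1, 0], 0],
    [[7.5, -0.1, 0], 0],
    [[7.5, -0.1, 0], 0],
  ],
)

```text
clock: 9.9
ee_pos: [0.5409, 0.2164, 0.0741]
ee_rot: [3.079, 1.565, 2.087]
ft_force: [0.3, -0.0, 0.4]
gripper_width: 0.543
```

Call:
servo_tool(
  commands=[
    [[0, 0, 0], 0],
    [[0, 0, 0], 0],
    [[0, 0, 0], 0],
    [[0, 0, 0], 0],
    [[0, 0, 0], 0],
    [[0, 0, 0], 0],
  ],
  hand=0.5,
  squeeze=40,
)

```text
clock: 10.65
ee_pos: [0.5409, 0.2164, 0.0744]
ee_rot: [3.084, 1.565, 2.092]
ft_force: [-0.8, -0.1, 4.2]
gripper_width: 0.171
```

Call:
servo_tool(
  commands=[
    [[-0.3, 0, 0], 0],
    [[-0.8, 0, 0], 0],
    [[-1.6, 0, 0], 0],
    [[-2.6, 0, 0], 0],
    [[-3.8, 0, 0], 0],
    [[-5, 0, 0], 0],
    [[-6.5, 0, 0], 0],
    [[-8, 0, 0], 0],
  ],
)

```text
clock: 11.65
ee_pos: [0.5412, 0.216, 0.1556]
ee_rot: [3.011, 1.565, 2.019]
ft_force: [-0.2, -0.4, -4.5]
gripper_width: 0.169
```

Call:
servo_tool(
  commands=[
    [[-3, 0, 0], 0],
    [[-6, 0, 0], 0],
    [[-8, 0, 0], 0],
    [[-8, 0, 0], 0],
  ],
)

```text
clock: 12.15
ee_pos: [0.5424, 0.2159, 0.2378]
ee_rot: [2.402, 1.564, 1.409]
ft_force: [-0.6, 0.1, -4.8]
gripper_width: 0.168
```

```bash
cat >> fit.py <<'E'
print('--- mat')
i=[0,1,2,3]
m=run(M1,M2,np.array([(-.1,.1),(.1,.1),(.1,-.1),(-.1,-.1)]),.012,[.57,-.247,.1])
go([m[0],m[1],.15],33)
save(s,'s4.png');save(d,'d4.png')
E
python3 fit.py; python3 -c "
from h import *
save(vision.snapshot('wrist'),'w4.png')"
```

```text
None [0.5412 0.2154 2.1464] 122.97757586109505
[-1.0802 -1.689   0.088  -0.6799  0.7919  1.3645 -1.2363 -0.1737 -0.4117
 -0.9743  0.594  -0.9064  0.8467 -0.6883  0.0821  0.7195]
s [0.5421 0.2159 2.1427] 122.76722794575409
d [0.5402 0.2141 2.1502] 123.19955299809448
end cocked/lev [array([0.5412, 0.2154, 0.    ]), array([0.5085, 0.2658, 0.    ]), array([0.4573, 0.161 , 0.    ])]
[array([ 0.4686, -0.1591]), array([ 0.6662, -0.1402]), array([ 0.6857, -0.3324]), array([ 0.4886, -0.3533])]
[array([ 0.4641, -0.1613]), array([ 0.6586, -0.141 ]), array([ 0.6782, -0.3364]), array([ 0.485 , -0.3558])]
--- mat
None [ 0.5738 -0.2467  0.1029] 5.893592597133031
[-0.2619 -1.3821  0.4453 -1.5402 -1.7703  0.0231 -1.7791 -0.5652 -0.1648
 -1.3143  1.3605 -1.539   2.2548 -0.5148 -0.1362  0.3179]
s [ 0.5769 -0.2459  0.1026] 5.88037266022291
d [ 0.5716 -0.248   0.1031] 5.907568316178893
clock 12.25 q7 0.2641698937894675 heading 33.15058937553338 axisx [-0.0032  0.0049 -1.    ] shift cm [  8.28 -22.52  40.55] turn 0.2 F [ 0.34 -0.02 -4.34]
```

View pics/s4.png

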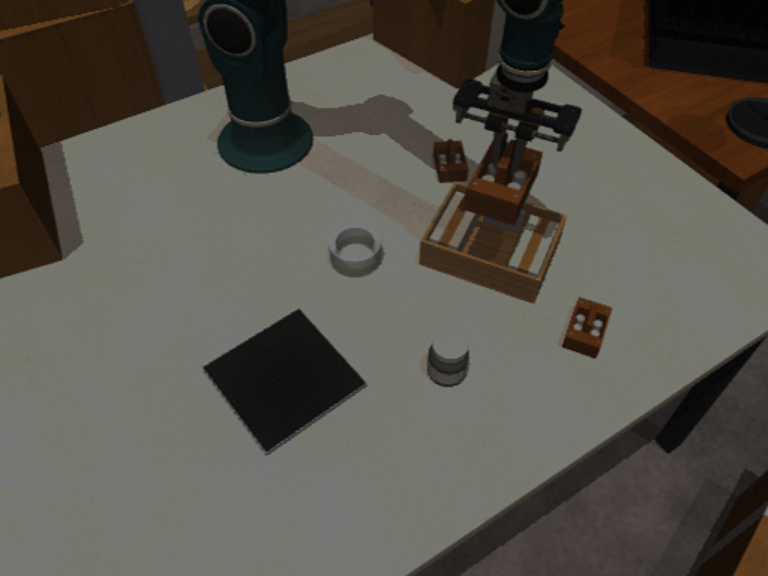

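View pics/w4.png

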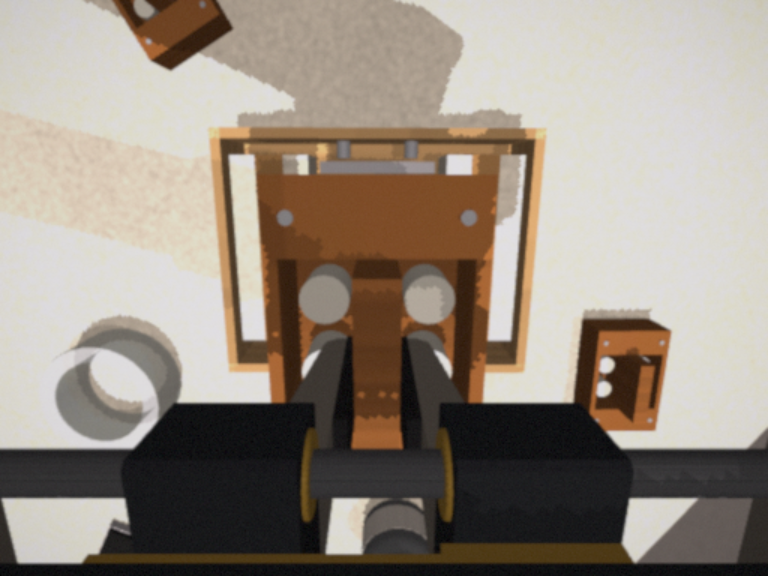

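View pics/d4.png

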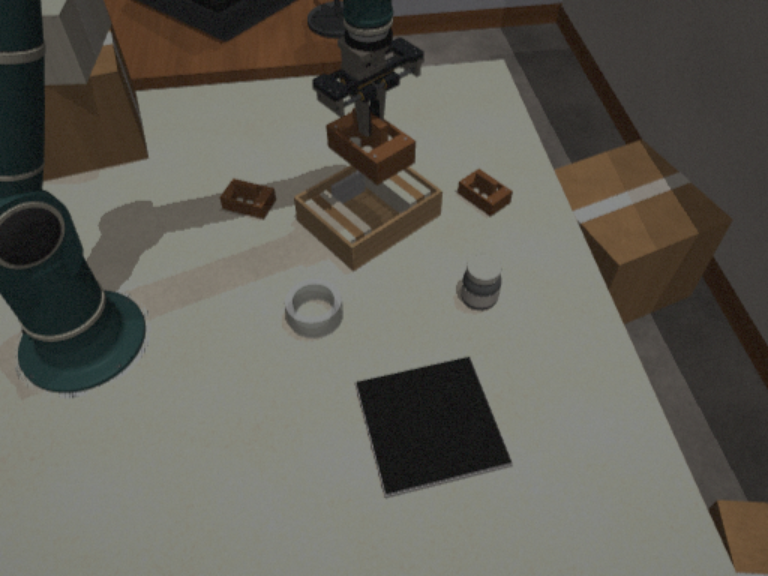

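Call:
servo_tool(
  commands=[
    [[0, -1.5, 2.7], 2],
    [[0, -4, 7.2], 5],
    [[0, -6.7, 12.1], 8],
    [[0, -9.5, 17.1], 12],
    [[0, -12.3, 22.1], 16],
    [[0, -15.1, 27.1], 20],
    [[0, -17.8, 32], 24],
    [[0, -20.2, 36.4], 27],
  ],
)

```text
clock: 13.3
ee_pos: [0.5692, -0.203, 0.2319]
ee_rot: [-2.26, 1.564, 2.555]
ft_force: [1.0, -0.0, -4.2]
gripper_width: 0.172
```

```bash
cat > m.py <<'E'
from h import *
np.set_printoptions(precision=4,suppress=True)
go([.574,-.247,.12],6)
w=vision.snapshot('wrist');save(w,'w5.png')
for a,b in [(-.1,.1),(.1,.1),(.1,-.1),(-.1,-.1),(0,0)]:
    print((proj(w,(*loc2w(a,b,(.574,-.247,np.deg2rad(5.9))),.012))*1.5).round())
E
python3 m.py
```

```text
clock 13.3 q7 0.6167135638686417 heading 5.902933648132029 axisx [-0.0059  0.0039 -1.    ] shift cm [11.17  0.09  4.47] turn -0.1 F [ 1.   -0.02 -4.24]
[257. 194.]
[501. 194.]
[486. 415.]
[271. 414.]
[379. 311.]
```

View pics/w5.png

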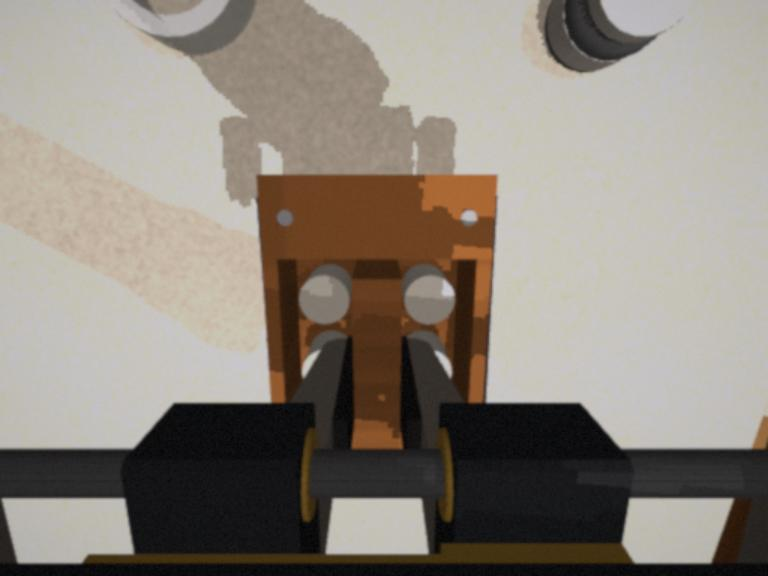

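Call:
servo_tool(
  commands=[
    [[1, 0.1, 2], 0],
    [[3, 0.1, 4.4], 0],
    [[5, 0.1, 4.4], 0],
    [[5, 0.1, 4.4], 0],
    [[5, 0.1, 4.4], 0],
  ],
)

```text
clock: 13.98
ee_pos: [0.5735, -0.2549, 0.1828]
ee_rot: [-1.048, 1.565, -2.524]
ft_force: [-0.4, 0.2, -4.5]
gripper_width: 0.171
```

```bash
python3 m.py
```

```text
clock 13.975 q7 0.7207033502550664 heading 5.426491059646259 axisx [-0.0045 -0.0032 -1.    ] shift cm [ 6.27  0.16 -0.8 ] turn -0.6 F [-0.4   0.17 -4.5 ]
[233. 119.]
[526. 116.]
[507. 384.]
[255. 386.]
[380. 262.]
```

View pics/w5.png

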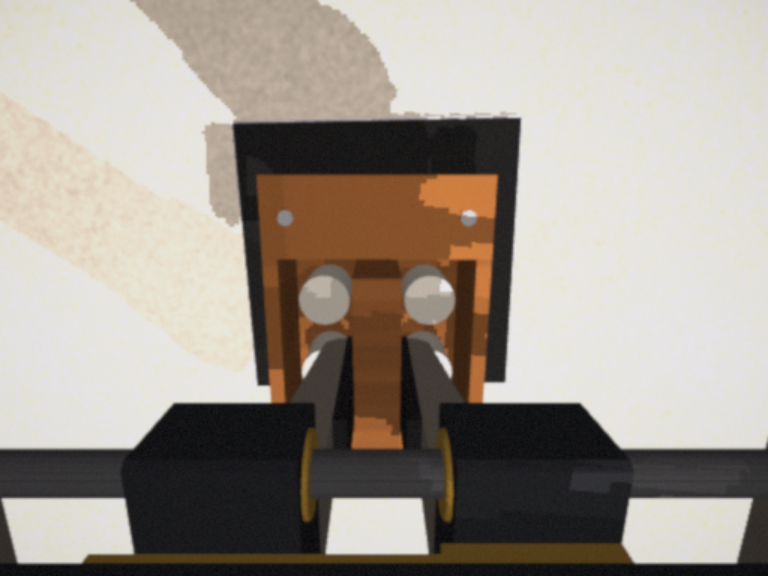

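Call:
servo_tool(
  commands=[
    [[1.5, 0.1, -0.4], 0],
    [[3.5, 0.2, -0.8], -0.5],
    [[5.5, 0.2, -0.8], -0.5],
    [[7.2, 0.2, -0.8], -0.5],
    [[8.4, 0.2, -0.8], -0.5],
    [[9.0, 0.2, -0.8], -0.5],
    [[9.2, 0.2, -0.8], -0.5],
    [[9.3, 0.2, -0.8], -0.5],
  ],
)

```text
clock: 15.02
ee_pos: [0.575, -0.2476, 0.0906]
ee_rot: [-0.702, 1.566, -2.169]
ft_force: [-0.1, -0.2, -4.7]
gripper_width: 0.173
```

```bash
python3 - <<'E'
from h import *
np.set_printoptions(precision=4,suppress=True)
go([.574,-.247,.0784],5.9)
E
```

```text
clock 15.025 q7 0.7725287109755212 heading 5.922066926162173 axisx [-0.0026 -0.0039 -1.    ] shift cm [ 1.22 -0.09 -0.07] turn 0.0 F [-0.08 -0.25 -4.67]
```

Call:
servo_tool(
  commands=[
    [[0.3, -0.05, 0], 0],
    [[0.5, -0.1, 0], 0],
    [[0.7, -0.1, 0], 0],
    [[0.85, -0.1, 0], 0],
    [[0.95, -0.1, 0], 0],
    [[1.05, -0.1, 0], 0],
    [[1.1, -0.1, 0], 0],
    [[1.15, -0.1, 0], 0],
  ],
)

```text
clock: 16.02
ee_pos: [0.574, -0.2479, 0.0793]
ee_rot: [-0.667, 1.566, -2.134]
ft_force: [-0.8, -0.3, -2.4]
gripper_width: 0.17
```

Starting to bear on the pad; finish in half-millimetre steps.

Call:
servo_tool(
  commands=[
    [[0.05, 0, 0], 0],
    [[0.1, 0, 0], 0],
    [[0.1, 0, 0], 0],
  ],
)

```text
clock: 16.4
ee_pos: [0.5741, -0.2482, 0.079]
ee_rot: [-0.563, 1.566, -2.03]
ft_force: [-2.6, 0.1, 3.7]
gripper_width: 0.169
```

Call:
servo_tool(
  commands=[
    [[0, 0, 0], 0],
    [[0, 0, 0], 0],
    [[0, 0, 0], 0],
    [[0, 0, 0], 0],
  ],
  hand=5,
)

```text
clock: 16.9
ee_pos: [0.5742, -0.2481, 0.079]
ee_rot: [-0.527, 1.566, -1.995]
ft_force: [-0.2, 0.7, -0.3]
gripper_width: 0.548
```

Call:
servo_tool(
  commands=[
    [[-0.5, 0, 0], 0],
    [[-2, 0, 0], 0],
    [[-5, 0, 0], 0],
    [[-9, 0, 0], 0],
    [[-14, 0, 0], 0],
    [[-14, 0, 0], 0],
  ],
)

```text
clock: 17.65
ee_pos: [0.5768, -0.2491, 0.2244]
ee_rot: [0.719, 1.561, -0.749]
ft_force: [1.3, -0.8, 0.3]
gripper_width: 0.545
```

```bash
cat > chk.py <<'E'
from h import *
np.set_printoptions(precision=4,suppress=True)
s=vision.snapshot('scene');d=vision.snapshot('side');w=vision.snapshot('wrist')
save(s,'s6.png');save(d,'d6.png');save(w,'w6.png')
for p in(s,d,w):
    for l,z in [('tray_mid',.037),('tray_rib',.082),('mat_mid',.012),('box_a',.008),('jar',0),('tape',0)]:
        print(l,[(atz(p,r['location'],z)[:2].round(4).tolist(),r['score']) for r in vision.mark_of(p,l)][:4])
for x,y,z in [(.07,.045,.062),(.07,-.045,.062),(-.07,.045,.062),(-.07,-.045,.062)]: print((proj(w,(*loc2w(x,y,(.574,-.247,np.deg2rad(95.9))),z))*1.5).round())
E
python3 chk.py
```

```text
tray_mid [([0.3301, 0.2904], 0.82), ([0.7825, 0.2454], 0.63), ([0.5753, -0.2513], 0.57)]
tray_rib [([0.5628, -0.2413], 0.85), ([0.7894, 0.2367], 0.84), ([0.3305, 0.2781], 0.7)]
mat_mid []
box_a [([0.4738, 0.1841], 0.97), ([0.6095, 0.267], 0.97), ([0.4284, -0.01], 0.59)]
jar [([0.714, -0.006], 0.86)]
tape [([0.4105, -0.0114], 0.69), ([0.539, 0.2134], 0.65)]
tray_mid [([0.2951, 0.2914], 0.96), ([0.5751, -0.244], 0.63), ([0.7678, 0.2153], 0.57)]
tray_rib [([0.7593, 0.2167], 0.69), ([0.3044, 0.2463], 0.66), ([0.5717, -0.1992], 0.65), ([0.5702, -0.2486], 0.56)]
mat_mid []
box_a [([0.4706, 0.1862], 0.77), ([0.593, 0.2696], 0.71)]
jar [([0.7103, -0.0037], 0.66)]
tape [([0.4014, -0.0077], 0.69)]
tray_mid [([0.571, -0.2459], 0.75)]
tray_rib [([0.5759, -0.2535], 0.79)]
mat_mid []
box_a [([0.5699, -0.2561], 0.37)]
jar []
tape []
[310. 174.]
[443. 174.]
[317. 365.]
[436. 365.]
```

View pics/s6.png

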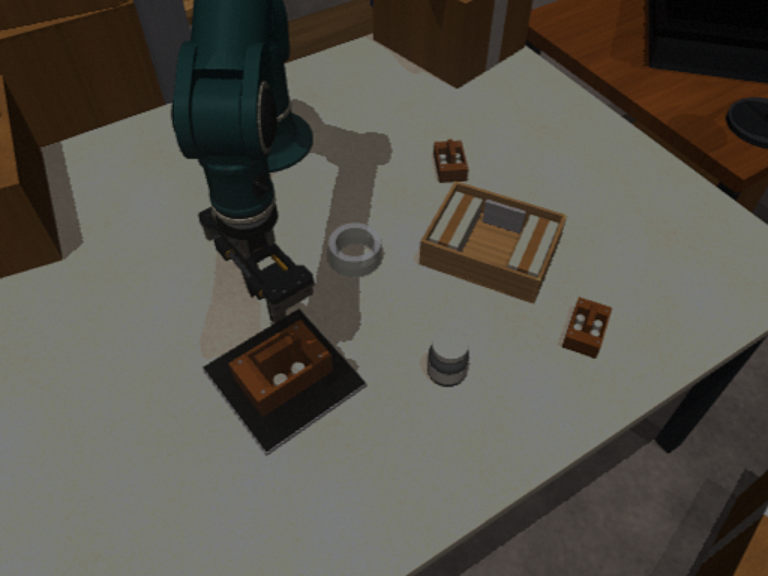

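View pics/d6.png

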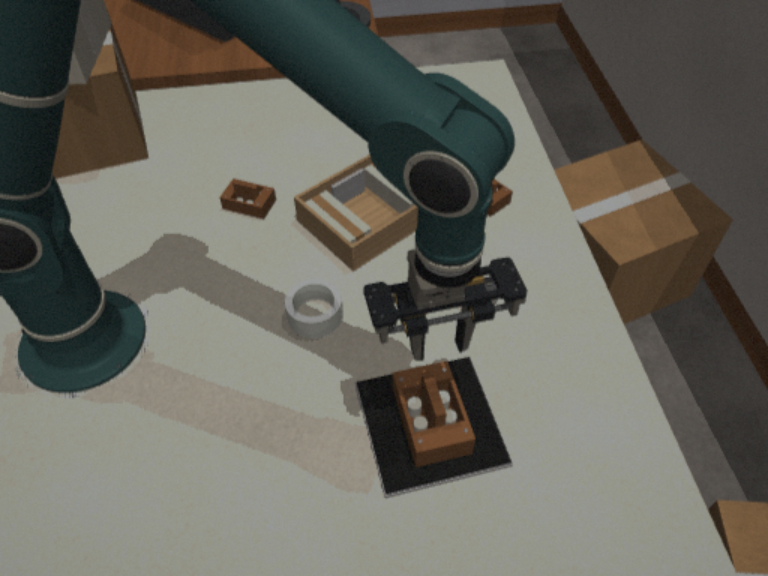

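View pics/w6.png

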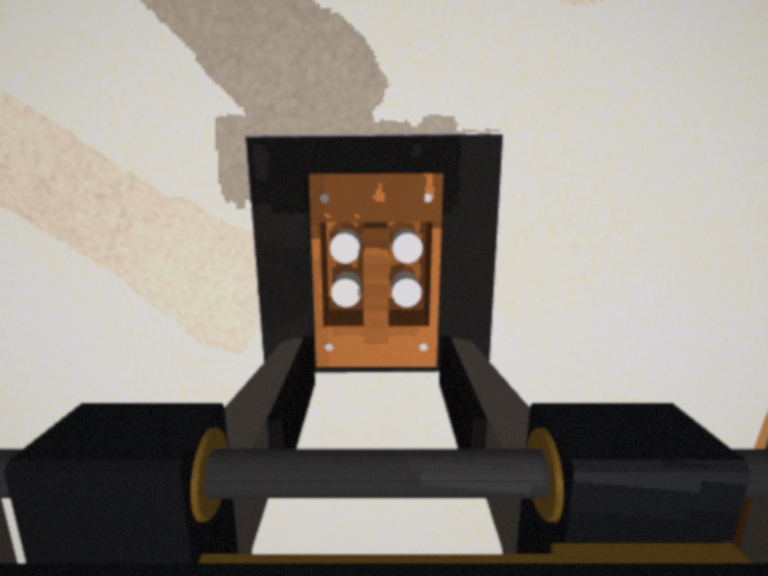

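```bash
python3 -c "
from bench import env
print(env.get_obs()['clock'],env.job_done())"
```

```text
the job is handed in; nothing more can be done
18.7 None
```

The tray now lies level in the middle of the black pad. I handed the job in at 18.7 s of the 58 s allowed, with the gripper clear.

- **Pressing:** I pressed the high end down with closed fingertips in about 1 mm steps, at 6–9 N. Partway down the force fell to zero: the tray slid the last few millimetres on its own. A light touch to confirm met the end block at 58.4 mm (58 mm expected when level) and read 15 N before I backed off.
- **Lift:** I gripped the rib at 40 N and lifted straight up. Only the tray came along.
- **Set-down:** I lowered it in small steps until the reading rose from the tray's 4.6 N weight to 3.7 N of push from the pad. I then released it and retreated about 14 cm.
- **Final checks:**
  - In the wrist picture the tray's corners sit within about 2 mm of where a centred, level tray should be.
  - By eye, the boxes, jar and tape roll are where they were.
- **Disagreements:**
  - The two fixed cameras put the pad's centre about 5 mm apart. I used their joint fit, and the wrist view agreed with it to about 1 mm.
  - The networks' later readings for the boxes and tape roll differed by 1–2 cm from the first ones. I put that down to network error, since the pictures show no change.

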